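Uncover the V-block and press the lens barrel home

TASK

Take the orange dust cover off the V-block jig and hang it by its handle on both prongs of the hook. Then lay the lens barrel from the white rest into the V groove, centred lengthwise, and press it down onto both flanks until the sprung V-block has sunk about half of its 12 mm travel. Finish while still holding the barrel pressed down like that, with the cover hanging free on the hook and the other things on the bench left where they are.

Things in the scene. Friction and masses are not known exactly. Their poses are not given: they have to be found in the camera images.
- jig: V-block jig, fixed to the bench: dark steel base plate 100 mm (x) x 140 mm (y) x 12 mm, carrying the sprung V-block carriage above its middle. Origin: centre of the plate's underside, on the bench. z up.
- v_carriage (a joint): Vertical travel of the sprung V-block carriage in m: 0 at the top where it rests, grows as it is pushed down, hard stop at 0.012. It starts to sink at about 4 N of downward load and then takes 0.9 N more per mm; the barrel's own weight (1 to 2 N) does not sink it.
- v_seat (a point): Where the centre of the seated barrel belongs; it sinks with the carriage. 64 mm above the bench while the carriage is up (top of a seated barrel: 79 mm). y runs along the groove, x across, z up. Groove: 90 degrees, 48 mm wide at its top (67 mm above the bench), two supports 16 mm long at y = -34 and +34 mm; fingers fit into the 52 mm slot between them, down to a floor at 34 mm.
- flank_near: Brass flank of the V groove on its -x side (toward the robot), both supports together; part of the carriage. Its origin is that of the jig when the carriage is up.
- flank_far: Brass flank of the V groove on its +x side (away from the robot), both supports together; part of the carriage. Its origin is that of the jig when the carriage is up.
- cover: Orange plastic dust cover, an upside-down open box 82 mm (x) x 112 mm (y) x 66 mm high, walls 3 mm, with an upright steel bail handle on top; 0.12 kg. At first it stands on the jig's base plate over the V-block (lower rim 12 mm above the bench); it lifts straight off. Origin: centre of its lower rim; z up, y along the handle bar.
- bail_mid (a point): Middle of the cover's handle bar: a straight round steel bar 8 mm thick along the cover's y, 126 mm above the cover's lower rim. The opening under it is 88 mm wide (y) and 56 mm high down to the cover's top. Axes as the cover's.
- hook_stand: Fixed stand: grey foot plate (x -60 to +35, y -60 to +60 mm), steel post 16 mm thick, 201 mm tall, and two parallel prongs pointing to the stand's -x at y = -28 and +28 mm, 7 mm thick, 49 mm free between them for fingers. Prong axes run at height 194 mm, dip to 190 at x -79 to -91, end in upturned red tips at x -110, tops at 209 mm. Origin: foot of the post; z up.
- hook_seat (a point): Where the middle of the handle bar lies when the cover hangs on both prongs: 85 mm from the post along the stand's -x, 197.5 mm above the bench. Axes as the stand's; the bar runs along y. To hang: from in front of the tips move toward the stand's +x, bar above the tips, cover's top below the prongs, then lower.
- rest: White plastic rest fixed to the bench, 66 mm (x) x 96 mm (y). Two notched supports 12 mm long at y = -35 and +35 mm carry the barrel at the start; their tops are about 41 mm above the bench, and between them it is open down to 8 mm above the bench. Origin: centre of its underside; y along the barrel.
- barrel_mid (a point): Centre of the lens barrel: smooth aluminium cylinder 30 mm in diameter, 100 mm long, dark rings near its middle, lens glass at both ends; about 0.15 kg. It lies with its axis level, 42 mm above the bench on the rest. y along its axis (both ends are alike).
- barrel: The lens barrel itself, origin and axes as point barrel_mid. Let go in the groove it settles onto both flanks by its own weight; gripped off-centre it may bear on one flank only, so it is best pressed on its top with shut fingers.
- yellow_beaker: Glass beaker with a pale yellow filling, 65 mm wide, 69 mm tall; bystander. Origin under its centre.
- tape: Roll of label tape lying flat, 74 mm wide, 19 mm high; bystander. Origin under its centre.
- bench_timer: Small white bench timer lying flat, 62 x 64 x 18 mm; bystander. Origin under its centre.
- marker: Blue-capped marker pen lying on the bench, 136 mm long, 15 mm thick; bystander. Origin under its centre.
- small_beaker: Small glass beaker, 51 mm wide, 54 mm tall; bystander. Origin under its centre.
There are look-alikes about, which are no part of the job. Several things have the shape of the cover; the one meant has the colours described above.

How it is judged:
On the way:
1. the dust cover hangs by its handle on the hook, let go (distance between bail_mid and hook_seat below 0.025 m and contact force between cover and hook_stand above 0.4 N and angle between cover's own z axis and vertical below 0.3 rad and contact force between the fingers and cover below 0.1 N), for 0.3 s.
At the end, for the whole second after the job is handed in: Cover hangs on the hook free of the fingers (bar within 25 mm of its seat, tilt under 0.3 rad). Barrel in the V (2.5 mm across, 3 mm in height, 12 mm lengthwise, 0.06 rad), still, held down by the fingers (over 1 N), over 2 N on each flank, V-block sunk 3 to 10 mm (all of step 1 and x of barrel_mid in the frame of v_seat between -0.0025 and 0.0025 m and y of barrel_mid in the frame of v_seat between -0.012 and 0.012 m and z of barrel_mid in the frame of v_seat between -0.003 and 0.003 m and angle between the y axis of barrel and the y axis of v_seat, either way round below 0.06 rad and contact force between barrel and flank_near above 2 N and contact force between barrel and flank_far above 2 N and value of joint v_carriage between 0.003 and 0.01 m and contact force between the fingers and barrel above 1 N and linear speed of barrel below 0.02 m/s); the arm keeps its last pose, push and grip.
It fails at once if the yellow beaker is shifted by more than 30 mm (distance of yellow_beaker from where it was at the start of the episode above 0.03 m).
It fails at once if the tape is shifted by more than 30 mm (distance of tape from where it was at the start of the episode above 0.03 m).
It fails at once if the bench timer is shifted by more than 30 mm (distance of bench_timer from where it was at the start of the episode above 0.03 m).
It fails at once if the marker is shifted by more than 30 mm (distance of marker from where it was at the start of the episode above 0.03 m).
It fails at once if the small beaker is shifted by more than 30 mm (distance of small_beaker from where it was at the start of the episode above 0.03 m).
It also fails if it takes over 67 s, if anything falls off the work surface, if the arm or the gripper's body presses on something with over 40 N, if the wrist force passes 120 N, or if a joint passes its speed limit or range.

ROBOT

A 6-joint arm with a two-finger parallel gripper is mounted at the origin on a cart in front of the work surface, level with it; the furniture and walls round the work are solid. World frame = base frame: x ahead of the robot, y to its left, z up, the work surface at z = 0. Lengths are in m, angles in rad, forces in N, time in s.
With the tool pointing down it reaches from about 0.375 to 0.975 m from the base axis. Payload 3.8 kg.
Tool frame: the origin (TCP) lies at the very end of the fingers, on their centre line; the grasp point (between the pads) lies behind it (robot.hold_point_z is the z of the grasp point in the tool frame, in m); z points along the fingers, y is the line along which they close (so a half turn about z gives the same grasp; the last joint's range is limited). The gripper opens to 88 mm and grips with 3 to 60 N. Pads are 18 mm wide; open, the fingers measure 123 mm over their backs; the gripper's body (75 mm by 187 mm) begins 45 mm behind the grasp point.
Start: joints at [1.112, 0.264, 1.604, -0, 1.274, -0.037], TCP at [0.276, 0.616, 0.239] pointing down, gripper open.
Joint ranges: [-2.63, 2.63], [-0.94, 2.18], [0.31, 2.57], [-1.31, 4.45], [0, 2.66], [-2.55, 2.55]. Speed limits (rad/s): [2.57, 2.57, 3.14, 3.14, 3.14, 3.14].

INTERFACE

Orientations are given as a rotation vector (axis times angle).
In Python, from station import robot, viewer gives the robot as it stands.
- The arm moves only by the tool send_rows, never from a script. Its argument "increments" is a list that holds one entry, the list of rows, each a list of 6 numbers: the shift along the tool's x, y, z as a fraction of full scale, then the turn, a rotation vector about the tool's x, y, z as a fraction of full scale. A call has 1 to 5 rows; each row is the pose to reach, as a shift and turn from the pose commanded when the call began, along the tool's axes at that moment; what a row does not reach only later rows make up. Full scale, the value 1, is 300 mm for a shift and 60 degrees for a turn. A row lasts 1/10 s, in which the tool goes at most 50 mm and 8.59 degrees, less where a joint would pass 70% of its speed; a pose out of reach is approached as far as the arm can. A call with a number of a shift or a turn outside -1 to 1 is refused whole. A call with a gripper value outside its range is refused whole. "hand" is the closure, from 0 (fully open) to 1 (shut), set as the call begins (left out, the last holds). The fingers move at their own pace and stop on an object; "squeeze" is the grip in N (left out, the last holds). Time passes only in rows, so rows that repeat a pose let the fingers close. It gives the time, the measured TCP pose, the force, the opening and the grip force at its end, in the units of the state.
- robot.get_state(): the state, without advancing time (a new reading comes with each control period).
- viewer.snapshot(name): name is "scene" or "top" or "wrist"; returns a dict with "image" (480x640x3 uint8, red, green, blue), "z_map" (480x640 float32, m along the optical axis (not along the pixel's ray), 0 where there is no reading), "camera_matrix" (3x3 intrinsics, pixels), "dist" ([k1, k2, p1, p2, k3] as OpenCV has them; the pictures are not rectified), "pose" (4x4, takes a point from camera to world coordinates); the wrist camera has in their place "T_tool_cam" (4x4, takes a point from camera to tool coordinates, whose origin is the TCP and whose axes are the flange's). Camera axes: x right, y up, looking along -z (the intrinsics and any distortion apply to the point x, -y, -z); pixel columns grow to the right and rows downward; lengths in m; the calibration is good to about 2 mm. A picture is of the moment at which its call begins: read the wrist's pose just before it.
- robot.finish_job(): hands the job in; it is judged then, once.
Trained networks look in a picture, given as the dict that the camera call returned (one of the last four; its "shot" number tells which), for a name from the list of things; names that differ only in an ending like _2 or _b are one class to them, and where a whole thing is asked for, a point or a joint stands for the part that bears it (a point fixed in the world has none). Each returns a list of dicts, best first, with "conf" (0 to 1); they miss things now and then, are a little off and sometimes report something else, mostly with a low value. They report only what shows in the picture. A call takes as long as a camera call. They do not tell look-alikes from the thing itself.
- viewer.regions_of(picture, thing): "mask" (480x640 bool, what is visible of it) and "box" ([centre column, centre row, width, height] as shares, 0 to 1, of the picture: columns of its width, rows of its height, round what is visible of it).
- viewer.tip_of(picture, thing): "centre" ([column, row] as shares, 0 to 1, of the picture: columns of its width, rows of its height: a listed point, or the origin of a listed thing).
The state is a dict: "t": time; "joints": joint angles; "joint_vel": joint speeds; "tau": joint torques, N m; "tcp_pos": TCP position; "tool_rot": TCP orientation; "ft_force": force on the tool from outside, world axes, zero at the start; "torque": the same for the moment, N m; "grip_width": finger opening in m; "grasp_force": force on a finger pad.
Only numpy, scipy, OpenCV 4.12 (cv2) and the standard library are available. Lean on these libraries where they do the work, as an engineer would, in place of code of your own. Each camera call takes 0.05 s, during which the arm holds its last target. There are 200 camera calls.

## Working session

There is one attempt and no reset: what is moved stays moved. The work goes in short steps, Python scripts to look and compute and a tool call to move; the robot and the scene stay as the last step left them, time stands still between calls to the robot, and variables do not carry over. Pictures are saved under pics/ and viewed, at most 13 in all, crops included, and the job is handed in when it is done.

Besides the shell and the picture viewer there is one more tool, called by a JSON object that holds its "op" and its "data", one argument or row to a line. send_rows: Moves the arm, as the interface text tells. Its arguments: {"type":"object","properties":{"increments":{"type":"array"},"hand":{"type":"number"},"squeeze":{"type":"number"}},"required":["increments"]}

```bash
mkdir -p pics; ls; cat > h.py <<'E'
import numpy as np, cv2
from scipy.spatial.transform import Rotation as R
from station import robot, viewer
def snap(n):
    st=robot.get_state(); s=viewer.snapshot(n)
    if n=="wrist":
        T=np.eye(4);T[:3,:3]=R.from_rotvec(st["tool_rot"]).as_matrix();T[:3,3]=st["tcp_pos"]
        s["pose"]=T@np.array(s["T_tool_cam"])
    return s
def world(s,uv,z=None,pl=None):
    """pixels -> world by depth z along axis, or onto plane world-z=pl"""
    uv=np.array(uv,float).reshape(-1,1,2)
    p=cv2.undistortPoints(uv,np.array(s["camera_matrix"]),np.array(s["dist"],float)).reshape(-1,2)
    d=np.c_[p[:,0],-p[:,1],-np.ones(len(p))]; P=np.array(s["pose"])
    if pl is None: return (d*np.array(z).reshape(-1,1))@P[:3,:3].T+P[:3,3]
    w=d@P[:3,:3].T; return P[:3,3]+w*((pl-P[2,3])/w[:,2:3])
def cloud(s,mask=None):
    m=s["z_map"]>0
    if mask is not None: m&=mask
    v,u=np.nonzero(m); return world(s,np.c_[u,v],s["z_map"][v,u]),u,v
def save(s,f): cv2.imwrite("pics/"+f,cv2.cvtColor(s["image"],cv2.COLOR_RGB2BGR))
E
python3 - <<'E'
from h import *
st=robot.get_state(); print(st, robot.hold_point_z)
for n in("scene","top"):
    s=snap(n); save(s,n+"0.png"); print(n,np.round(s["pose"],3).tolist())
    for t in("jig","cover","hook_stand","rest","barrel","yellow_beaker","tape","bench_timer","marker","small_beaker"):
        for r in viewer.regions_of(s,t)[:4]:
            c,u,v=cloud(s,r["mask"])
            if len(c): print(t,round(r["conf"],2),np.round([u.mean(),v.mean()]),np.round(np.median(c,0),3),np.round(np.percentile(c,2,axis=0),3),np.round(np.percentile(c,98,axis=0),3))
E
```

```text
pics
{'t': 0.0, 'joints': array([ 1.11209977e+00,  2.64722604e-01,  1.60533123e+00, -2.24130400e-05,
        1.27370203e+00, -3.68968889e-02]), 'joint_vel': array([-7.21716806e-05,  1.15821265e-03,  1.58824532e-03,  2.74565122e-03,
       -1.58317842e-04, -6.85497751e-04]), 'tau': array([-2.42700757e-03, -5.02107382e+01, -3.56873810e+01,  7.24879280e-02,
        2.94169667e-02, -2.04349258e-04]), 'tcp_pos': array([0.27604638, 0.61521392, 0.23743168]), 'tool_rot': array([-0.65754343, -3.07148616,  0.00330189]), 'ft_force': array([ 0.04189291, -0.30038939, -0.51427658]), 'torque': array([-0.04209348, -0.01191159,  0.03278269]), 'grasp_force': 0.0, 'grip_width': 0.08840447421022697} -0.0187
scene [[0.614, 0.439, -0.656, -0.11], [-0.789, 0.353, -0.503, -0.443], [0.011, 0.826, 0.564, 0.686], [0.0, 0.0, 0.0, 1.0]]
jig 0.66 [303. 304.] [0.454 0.011 0.013] [ 0.43  -0.012  0.004] [0.521 0.133 0.018]
jig 0.38 [455. 346.] [ 0.556 -0.275  0.01 ] [ 0.524 -0.319  0.003] [ 0.587 -0.226  0.04 ]
jig 0.32 [220. 302.] [0.354 0.177 0.013] [0.343 0.124 0.006] [0.365 0.252 0.016]
cover 0.93 [174. 239.] [0
[... 2157 characters left out ...]
4] [ 0.545 -0.323  0.037] [ 0.599 -0.233  0.063]
yellow_beaker 0.63 [387. 186.] [ 0.695 -0.14   0.038] [ 0.666 -0.164  0.019] [ 0.72  -0.113  0.072]
tape 0.67 [439. 180.] [ 0.715 -0.289  0.018] [ 0.681 -0.324 -0.   ] [ 0.748 -0.256  0.027]
tape 0.39 [387. 186.] [ 0.694 -0.138  0.038] [ 0.666 -0.167 -0.   ] [ 0.72  -0.11   0.072]
bench_timer 0.78 [422. 306.] [ 0.363 -0.233  0.016] [ 0.336 -0.262  0.006] [ 0.39  -0.203  0.024]
bench_timer 0.24 [438. 229.] [ 0.571 -0.276  0.054] [ 0.543 -0.323  0.037] [ 0.599 -0.231  0.063]
marker 0.71 [270. 311.] [0.355 0.187 0.011] [0.344 0.127 0.003] [0.369 0.251 0.021]
small_beaker 0.77 [292. 197.] [0.669 0.122 0.025] [0.641 0.1   0.012] [0.686 0.141 0.058]
```

View pics/scene0.png

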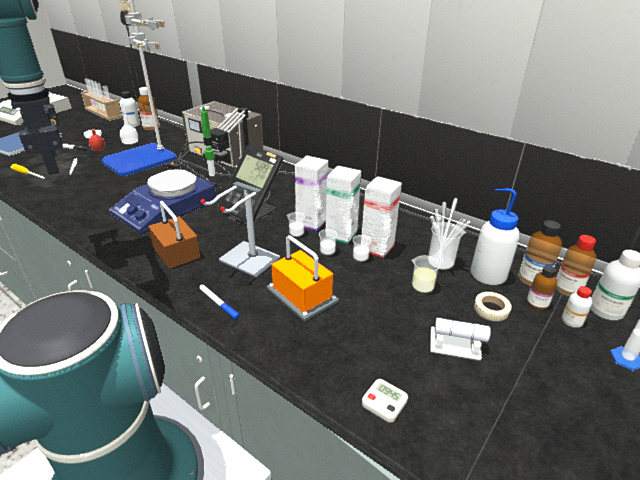

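View pics/top0.png

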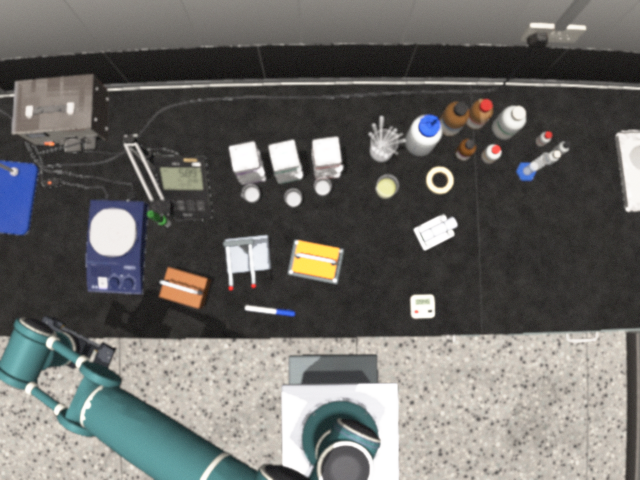

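The orange cover is on the jig, at scene (302,278) and top (316,260). The hook stand is at top (247,255) with its prongs pointing toward the robot, the barrel is on the rest at top (437,231), and the brown look-alike is at (184,287). Next I'll fit the poses.

```bash
cat > fit.py <<'E'
from h import *
def rect(p):
    (c,wh,a)=cv2.minAreaRect((p[:,:2]*1000).astype(np.float32)); return np.round(c,1),np.round(wh,1),round(a,1)
def line(p):
    c=np.median(p,0); u,s,vt=np.linalg.svd(p-p.mean(0)); d=vt[0]; t=(p-p.mean(0))@d
    lo,hi=np.percentile(t,[1,99]); return np.round(p.mean(0)+d*(lo+hi)/2,4),np.round(d,3),round(hi-lo,4)
def box(c,x0,x1,y0,y1,z0,z1):
    return c[(c[:,0]>x0)&(c[:,0]<x1)&(c[:,1]>y0)&(c[:,1]<y1)&(c[:,2]>z0)&(c[:,2]<z1)]
E
python3 - <<'E'
from fit import *
for n in("scene","top"):
    s=snap(n); c,u,v=cloud(s)
    print(n)
    for nm,b,f in [("bar",(.42,.56,-.02,.15,.129,.15),line),("covertop",(.42,.56,-.02,.15,.073,.083),rect),
      ("plate",(.4,.58,-.04,.17,.006,.018),rect),("foot",(.38,.6,.17,.32,.004,.018),rect),
      ("prong+",(.38,.6,.245,.32,.183,.199),line),("prong-",(.38,.6,.17,.245,.183,.199),line),("tips",(.38,.6,.17,.32,.2,.215),rect),
      ("posttop",(.48,.6,.17,.32,.196,.206),rect),
      ("barrel",(.5,.65,-.36,-.19,.046,.066),rect),("barreltop",(.5,.65,-.36,-.19,.053,.066),line),("rest",(.5,.65,-.36,-.19,.005,.043),rect)]:
        p=box(c,*b)
        if len(p)>5: print(nm,len(p),f(p))
E
```

```text
scene
bar 164 (array([0.4887, 0.0611, 0.1405]), array([-0.198, -0.98 , -0.019]), np.float64(0.0982))
covertop 1246 (array([490.9,  63.8]), array([115.7,  84.3]), 78.0)
plate 638 (array([462.2,  52.9]), array([107.3, 252.3]), 32.5)
foot 1226 (array([489.1, 247.1]), array([218.6, 145.6]), 0.8)
prong+ 146 (array([0.4728, 0.2698, 0.1951]), array([-0.992,  0.121,  0.03 ]), np.float64(0.1069))
prong- 133 (array([0.479 , 0.2197, 0.1954]), array([-0.993, -0.122,  0.004]), np.float64(0.1091))
tips 162 (array([472.9, 249.5]), array([121.9,  74.6]), 4.2)
posttop 220 (array([508.1, 253.1]), array([74.8, 54.2]), 89.0)
barrel 656 (array([ 570.4, -275.1]), array([ 28.6, 101.6]), 24.3)
barreltop 432 (array([ 0.5687, -0.2755,  0.0567]), array([ 0.422, -0.906,  0.   ]), np.float64(0.0993))
rest 1084 (array([ 570.3, -254.8]), array([124.2, 110.1]), 51.7)
top
bar 125 (array([0.4909, 0.0611, 0.1404]), array([-0.204, -0.979,  0.005]), np.float64(0.0985))
covertop 953 (array([491.2,  61.4]), array([112.1,  82.3]), 78.3)
plate 581 (array([489.6,  65.7]), array([209. , 178.1]), 89.4)
foot 1359 (array([489.9, 244.3]), array([219.3, 147.8]), 0.2)
prong+ 144 (array([0.477 , 0.2709, 0.1943]), array([-0.999,  0.013, -0.034]), np.float64(0.1113))
prong- 111 (array([0.4821, 0.2211, 0.1946]), array([-0.988, -0.153, -0.033]), np.float64(0.1076))
tips 140 (array([473.1, 245.7]), array([120.3,  70.1]), 5.1)
posttop 199 (array([508.3, 250.3]), array([54.8, 70.4]), 1.7)
barrel 361 (array([ 572.6, -277.8]), array([ 29.5, 102.1]), 25.4)
barreltop 236 (array([ 0.5719, -0.2767,  0.0568]), array([-0.415,  0.91 , -0.012]), np.float64(0.0973))
rest 624 (array([ 574.5, -274.8]), array([147.3, 169.4]), 0.1)
```

```bash
cat > plan.py <<'E'
from h import *
def down(yawdeg):
    a=np.deg2rad(yawdeg); y=[np.cos(a),np.sin(a),0]; z=[0,0,-1.]; return np.c_[np.cross(y,z),y,z]
def plan(*targets):
    """targets: (x,y,z,yaw of tool y in deg); prints row numbers, chained"""
    st=robot.get_state(); p=st["tcp_pos"]; M=R.from_rotvec(st["tool_rot"]).as_matrix()
    print("t",st["t"],"tcp",np.round(p,4),"yaw",round(np.degrees(np.arctan2(M[1,1],M[0,1])),2),"F",np.round(st["ft_force"],1),"w",round(st["grip_width"],4),"g",round(st["grasp_force"],1))
    for x,y,z,w in targets:
        q=np.array([x,y,z]); N=down(w)
        d=M.T@(q-p); r=R.from_matrix(M.T@N).as_rotvec()
        n=max(np.linalg.norm(d)/.05,np.degrees(np.linalg.norm(r))/8.59)
        print((x,y,z,w),np.round(np.r_[d/.3,r/np.radians(60)],4).tolist(),"rows",round(n,1)); p,M=q,N
E
python3 - <<'E'
from plan import *
s=snap("wrist"); print(np.round(s["T_tool_cam"],3).tolist(),s["camera_matrix"][0,0])
plan((.36,.42,.38,33),(.4,.16,.42,5))
E
```

```text
[[-0.0, 0.947, 0.322, 0.084], [1.0, 0.0, 0.001, -0.001], [0.001, 0.322, -0.947, -0.147], [0.0, 0.0, 0.0, 1.0]] 397.5708102179136
t 1.25 tcp [0.2764 0.6158 0.2387] yaw 65.83 F [-0.2  0.6  0.4] w 0.088 g 0.0
(0.36, 0.42, 0.38, 33) [-0.5216, -0.4814, -0.471, -0.0, 0.0, 0.5472] rows 5.1
(0.4, 0.16, 0.42, 5) [-0.7995, -0.3602, -0.1333, 0.0, 0.0, 0.4667] rows 5.3
```

{"op": "send_rows", "data": {
  "increments": [
    [[-0.52, -0.48, -0.47, 0, 0, 0.547], [-0.52, -0.48, -0.47, 0, 0, 0.547], [-0.52, -0.48, -0.47, 0, 0, 0.547], [-0.52, -0.48, -0.47, 0, 0, 0.547], [-0.52, -0.48, -0.47, 0, 0, 0.547]]
  ]
}}

```text
t: 1.75
tcp_pos: [0.3584, 0.4227, 0.3782]
tool_rot: [1.502, 2.759, 0.001]
ft_force: [0.6, 0.5, 0.4]
grip_width: 0.0882
grasp_force: 0.0
```

{"op": "send_rows", "data": {
  "increments": [
    [[-0.8, -0.36, -0.13, 0, 0, 0.467], [-0.8, -0.36, -0.13, 0, 0, 0.467], [-0.8, -0.36, -0.13, 0, 0, 0.467], [-0.8, -0.36, -0.13, 0, 0, 0.467], [-0.8, -0.36, -0.13, 0, 0, 0.467]]
  ]
}}

```text
t: 2.25
tcp_pos: [0.3956, 0.1781, 0.4143]
tool_rot: [2.122, 2.315, 0.002]
ft_force: [1.7, 0.5, 0.6]
grip_width: 0.0881
grasp_force: 0.0
```

```bash
python3 - <<'E'
from fit import *
from plan import plan
plan((.4,.16,.42,5))
s=snap("wrist"); save(s,"w1.png"); c,u,v=cloud(s)
for nm,b,f in [("bar",(.42,.56,-.02,.15,.129,.15),line),("covertop",(.42,.56,-.02,.15,.073,.083),rect),
      ("prong+",(.38,.6,.245,.32,.183,.199),line),("prong-",(.38,.6,.17,.245,.183,.199),line),("tips",(.38,.6,.17,.32,.201,.215),rect)]:
        p=box(c,*b)
        if len(p)>5: print(nm,len(p),f(p), np.round(p.min(0),3),np.round(p.max(0),3))
for t in("bail_mid","hook_seat","cover","jig","hook_stand"):
    for r in viewer.tip_of(s,t)[:2]:
        uv=np.array(r["centre"])*[640,480]; h={"bail_mid":.138,"hook_seat":.1975,"cover":.012,"jig":0,"hook_stand":0}[t]
        print(t,r["conf"],uv,world(s,uv,pl=h))
E
```

```text
t 2.25 tcp [0.3956 0.1781 0.4143] yaw 4.98 F [1.7 0.5 0.6] w 0.0881 g 0.0
(0.4, 0.16, 0.42, 5) [-0.0612, 0.0093, -0.019, 0.0012, -0.0001, -0.0004] rows 0.4
bar 533 (array([0.4894, 0.0619, 0.1415]), array([-0.209, -0.978,  0.009]), np.float64(0.099)) [0.476 0.011 0.129] [0.502 0.111 0.145]
covertop 4283 (array([489.8,  60.1]), array([112.9,  82. ]), 78.0) [ 0.439 -0.003  0.073] [0.54  0.123 0.083]
prong+ 1034 (array([0.4706, 0.2714, 0.196 ]), array([-0.999,  0.034, -0.   ]), np.float64(0.0983)) [0.419 0.245 0.183] [0.52  0.286 0.199]
prong- 759 (array([0.4743, 0.2192, 0.1964]), array([-0.989, -0.146, -0.014]), np.float64(0.0959)) [0.422 0.21  0.189] [0.522 0.245 0.199]
tips 1366 (array([472.3, 245.6]), array([120.6,  73.2]), 5.1) [0.41  0.209 0.201] [0.535 0.287 0.211]
bail_mid 0.77 [391.616 288.288] [[0.4905978  0.06051522 0.138     ]]
hook_seat 0.86 [377.6   129.984] [[0.44147508 0.24198915 0.1975    ]]
cover 0.75 [374.976 252.192] [[0.48772928 0.05761485 0.012     ]]
hook_stand 0.69 [420.8   120.192] [[0.5278613  0.25049686 0.        ]]
```

```bash
python3 - <<'E'
from plan import *
plan((.49,.0615,.22,-11.8),(.49,.0615,.1195,-11.8),(.49,.0615,.21,-11.8),(.37,.236,.21,5.1),(.441,.242,.21,5.1),(.441,.242,.176,5.1))
E
```

```text
t 2.55 tcp [0.3957 0.1806 0.4135] yaw 5.02 F [ 0.2  0.4 -0.6] w 0.0883 g 0.0
(0.49, 0.0615, 0.22, -11.8) [-0.4232, 0.2784, 0.6447, -0.0003, -0.0005, 0.2803] rows 4.9
(0.49, 0.0615, 0.1195, -11.8) [0.0, 0.0, 0.335, 0.0, 0.0, 0.0] rows 2.0
(0.49, 0.0615, 0.21, -11.8) [0.0, 0.0, -0.3017, 0.0, 0.0, 0.0] rows 1.8
(0.37, 0.236, 0.21, 5.1) [0.4876, -0.5105, 0.0, 0.0, 0.0, -0.2817] rows 4.2
(0.441, 0.242, 0.21, 5.1) [-0.0011, 0.2375, 0.0, 0.0, 0.0, 0.0] rows 1.4
(0.441, 0.242, 0.176, 5.1) [0.0, 0.0, 0.1133, 0.0, 0.0, 0.0] rows 0.7
```

{"op": "send_rows", "data": {
  "increments": [
    [[-0.423, 0.278, 0.645, 0, 0, 0.28], [-0.423, 0.278, 0.645, 0, 0, 0.28], [-0.423, 0.278, 0.645, 0, 0, 0.28], [-0.423, 0.278, 0.645, 0, 0, 0.28], [-0.423, 0.278, 0.645, 0, 0, 0.28]]
  ]
}}

```text
t: 3.05
tcp_pos: [0.4901, 0.0618, 0.2177]
tool_rot: [-2.434, -1.985, 0.001]
ft_force: [-0.2, 0.2, 0.3]
grip_width: 0.0878
grasp_force: 0.0
```

{"op": "send_rows", "data": {
  "increments": [
    [[0, 0, 0, 0, 0, 0], [0, 0, 0, 0, 0, 0]]
  ]
}}

```text
t: 3.25
tcp_pos: [0.4892, 0.0621, 0.2188]
tool_rot: [-2.435, -1.981, 0.004]
ft_force: [-0.0, 0.2, -0.3]
grip_width: 0.0883
grasp_force: 0.0
```

```bash
python3 - <<'E'
from fit import *
from plan import plan
plan((.49,.0615,.1195,-11.8))
s=snap("wrist"); save(s,"w2.png"); c,u,v=cloud(s)
for nm,b,f in [("bar",(.42,.56,-.02,.15,.133,.15),line),("covertop",(.42,.56,-.02,.15,.073,.083),rect)]:
        p=box(c,*b)
        if len(p)>5: print(nm,len(p),f(p), np.round(p.min(0),3),np.round(p.max(0),3))
E
```

```text
t 3.25 tcp [0.4892 0.0621 0.2188] yaw -11.74 F [-0.   0.2 -0.3] w 0.0883 g 0.0
(0.49, 0.0615, 0.1195, -11.8) [-0.0013, 0.0042, 0.3308, -0.0037, 0.0004, 0.001] rows 2.0
bar 2063 (array([0.4904, 0.0623, 0.1421]), array([-0.206, -0.978,  0.017]), np.float64(0.0973)) [0.477 0.01  0.133] [0.504 0.111 0.145]
covertop 13851 (array([490.1,  60.1]), array([112.9,  82.4]), 78.2) [ 0.439 -0.003  0.073] [0.541 0.123 0.083]
```

View pics/w2.png

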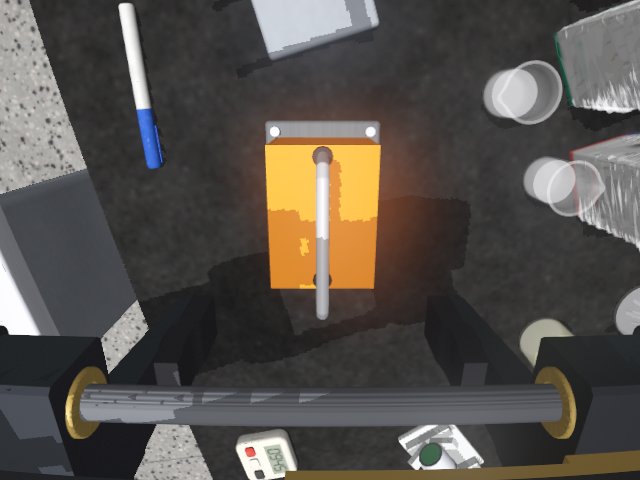

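The wrist view shows the bar running vertically at column 322, centred between the open fingers. I'll go down and grip it.

{"op": "send_rows", "data": {
  "increments": [
    [[-0.001, 0.004, 0.33, 0, 0, 0], [-0.001, 0.004, 0.33, 0, 0, 0], [-0.001, 0.004, 0.33, 0, 0, 0]]
  ]
}}

```text
t: 3.6
tcp_pos: [0.4866, 0.0615, 0.117]
tool_rot: [-2.431, -1.98, 0.012]
ft_force: [-1.8, -0.6, -0.7]
grip_width: 0.0881
grasp_force: 0.0
```

{"op": "send_rows", "data": {
  "increments": [
    [[0, 0, 0, 0, 0, 0], [0, 0, 0, 0, 0, 0], [0, 0, 0, 0, 0, 0], [0, 0, 0, 0, 0, 0], [0, 0, 0, 0, 0, 0]]
  ],
  "hand": 1,
  "squeeze": 35
}}

```text
t: 4.1
tcp_pos: [0.4921, 0.0603, 0.1226]
tool_rot: [2.437, 1.98, 0.003]
ft_force: [0.3, 0.9, -0.4]
grip_width: 0.0506
grasp_force: 0.0
```

{"op": "send_rows", "data": {
  "increments": [
    [[0, 0, -0.05, 0, 0, 0], [0, 0, -0.15, 0, 0, 0], [0, 0, -0.3, 0, 0, 0], [0, 0, -0.3, 0, 0, 0]]
  ]
}}

```text
t: 4.5
tcp_pos: [0.4955, 0.0604, 0.2183]
tool_rot: [2.433, 1.976, 0.016]
ft_force: [0.4, 0.5, 0.9]
grip_width: 0.0185
grasp_force: 0.0
```

```bash
python3 - <<'E'
from plan import *
plan((.36,.236,.212,5.1),(.441,.242,.212,5.1),(.441,.242,.178,5.1))
E
```

```text
t 4.5 tcp [0.4955 0.0604 0.2183] yaw -11.83 F [0.4 0.5 0.9] w 0.0185 g 0.0
(0.36, 0.236, 0.212, 5.1) [0.4802, -0.5624, 0.0161, 0.0117, -0.0016, -0.2821] rows 4.4
(0.441, 0.242, 0.212, 5.1) [-0.0041, 0.2707, 0.0, 0.0, 0.0, 0.0] rows 1.6
(0.441, 0.242, 0.178, 5.1) [0.0, 0.0, 0.1133, 0.0, 0.0, 0.0] rows 0.7
```

The fingers close slowly (about 75 mm/s), so I lifted before they reached the bar. I'll open partway and try again.

{"op": "send_rows", "data": {
  "increments": [
    [[0, 0, 0, 0, 0, 0], [0, 0, 0, 0, 0, 0], [0, 0, 0, 0, 0, 0], [0, 0, 0, 0, 0, 0], [0, 0, 0, 0, 0, 0]]
  ],
  "hand": 0.5
}}

```text
t: 5.0
tcp_pos: [0.4905, 0.0602, 0.2101]
tool_rot: [-2.437, -1.98, 0.003]
ft_force: [0.1, 0.1, 0.3]
grip_width: 0.044
grasp_force: 0.0
```

```bash
python3 - <<'E'
from fit import *
from plan import plan
s=snap("wrist"); c,u,v=cloud(s)
for nm,b,f in [("bar",(.42,.56,-.02,.15,.133,.15),line),("covertop",(.42,.56,-.02,.15,.073,.083),rect)]:
        p=box(c,*b)
        if len(p)>5: print(nm,len(p),f(p), np.round(p.min(0),3),np.round(p.max(0),3))
plan((.4905,.0615,.1195,-11.8))
E
```

```text
bar 2202 (array([0.4905, 0.0623, 0.1421]), array([-0.207, -0.978,  0.019]), np.float64(0.0976)) [0.477 0.011 0.133] [0.504 0.111 0.145]
covertop 14672 (array([489.9,  60. ]), array([113.3,  82.6]), 78.1) [ 0.438 -0.004  0.075] [0.541 0.124 0.083]
t 5.05 tcp [0.4907 0.0602 0.2104] yaw -11.81 F [ 0.5 -0.7  0.6] w 0.0439 g 0.0
(0.4905, 0.0615, 0.1195, -11.8) [0.0044, -0.0011, 0.3028, -0.0014, 0.0004, -0.0001] rows 1.8
```

{"op": "send_rows", "data": {
  "increments": [
    [[0.004, -0.001, 0.15, 0, 0, 0], [0.004, -0.001, 0.3, 0, 0, 0], [0.004, -0.001, 0.3, 0, 0, 0], [0.004, -0.001, 0.3, 0, 0, 0]]
  ]
}}

```text
t: 5.45
tcp_pos: [0.4903, 0.0614, 0.1207]
tool_rot: [-2.437, -1.98, 0.004]
ft_force: [0.1, 0.2, 0.2]
grip_width: 0.0437
grasp_force: 0.0
```

{"op": "send_rows", "data": {
  "increments": [
    [[0, 0, 0, 0, 0, 0], [0, 0, 0, 0, 0, 0], [0, 0, 0, 0, 0, 0], [0, 0, 0, 0, 0, 0], [0, 0, 0, 0, 0, 0]]
  ],
  "hand": 1,
  "squeeze": 35
}}

```text
t: 5.95
tcp_pos: [0.4914, 0.0615, 0.1219]
tool_rot: [2.438, 1.981, 0.001]
ft_force: [-0.5, 0.4, 3.9]
grip_width: 0.0067
grasp_force: 35.2
```

{"op": "send_rows", "data": {
  "increments": [
    [[0, 0, 0, 0, 0, 0], [0, 0, 0, 0, 0, 0]]
  ]
}}

```text
t: 6.15
tcp_pos: [0.4913, 0.0615, 0.1218]
tool_rot: [2.438, 1.981, 0.001]
ft_force: [-2.2, -0.2, 5.4]
grip_width: 0.0065
grasp_force: 35.1
```

{"op": "send_rows", "data": {
  "increments": [
    [[0, 0, -0.05, 0, 0, 0], [0, 0, -0.15, 0, 0, 0], [0, 0, -0.25, 0, 0, 0], [0, 0, -0.31, 0, 0, 0], [0, 0, -0.31, 0, 0, 0]]
  ]
}}

```text
t: 6.65
tcp_pos: [0.4931, 0.0616, 0.2169]
tool_rot: [2.436, 1.979, 0.007]
ft_force: [0.7, -0.0, -0.9]
grip_width: 0.007
grasp_force: 35.1
```

```bash
python3 - <<'E'
from fit import *
from plan import *
s=snap("scene"); save(s,"s2.png"); c,u,v=cloud(s)
for z0 in (.215,):
  p=box(c,.42,.56,-.03,.15,.155,.185); print(rect(p),np.round(p.min(0),3),np.round(p.max(0),3))
w=snap("wrist"); cv,_,_=cloud(w); p=box(cv,.42,.56,-.03,.15,.15,.18); print(len(p),rect(p),np.median(p,0)); p=box(cv,.42,.56,-.03,.15,.2,.25); print(len(p),line(p))
plan((.36,.236,.212,5.1),(.441,.242,.212,5.1),(.441,.242,.178,5.1))
E
```

```text
(array([492.8,  62.2]), array([115.8,  84.7]), 78.3) [ 0.44  -0.     0.155] [0.543 0.126 0.185]
21931 (array([492.7,  68.1]), array([96.7, 82.7]), 78.2) [0.49537271 0.08273606 0.17277952]
8001 (array([0.4934, 0.0673, 0.2361]), array([-0.199, -0.969,  0.144]), np.float64(0.0948))
t 6.75 tcp [0.4908 0.0614 0.2134] yaw -11.81 F [-0.3 -0.4 -1. ] w 0.0066 g 35.1
(0.36, 0.236, 0.212, 5.1) [0.4805, -0.5459, 0.0048, -0.0004, 0.0001, -0.2818] rows 4.4
(0.441, 0.242, 0.212, 5.1) [-0.0041, 0.2707, 0.0, 0.0, 0.0, 0.0] rows 1.6
(0.441, 0.242, 0.178, 5.1) [0.0, 0.0, 0.1133, 0.0, 0.0, 0.0] rows 0.7
```

View pics/s2.png

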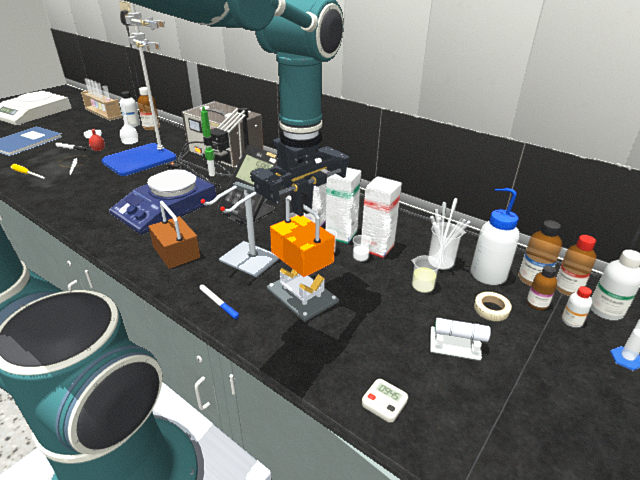

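The cover is level and clear of the jig, at scene (302,245). I'll go around in front of the hook tips.

```bash
python3 - <<'E'
from plan import *
plan((.375,.1,.213,-5),(.365,.236,.213,5.1))
E
```

```text
t 6.75 tcp [0.4908 0.0614 0.2134] yaw -11.81 F [-0.3 -0.4 -1. ] w 0.0066 g 35.1
(0.375, 0.1, 0.213, -5) [0.047, -0.4042, 0.0015, -0.0004, 0.0002, -0.1134] rows 2.4
(0.365, 0.236, 0.213, 5.1) [0.4487, -0.0727, 0.0, 0.0, 0.0, -0.1683] rows 2.7
```

{"op": "send_rows", "data": {
  "increments": [
    [[0.016, -0.13, 0, 0, 0, -0.038], [0.032, -0.26, 0, 0, 0, -0.076], [0.047, -0.404, 0, 0, 0, -0.113], [0.047, -0.404, 0, 0, 0, -0.113]]
  ]
}}

```text
t: 7.15
tcp_pos: [0.3694, 0.1004, 0.2107]
tool_rot: [-2.31, -2.122, 0.009]
ft_force: [-0.5, -0.3, -1.1]
grip_width: 0.0066
grasp_force: 35.1
```

{"op": "send_rows", "data": {
  "increments": [
    [[0.11, -0.018, 0, 0, 0, -0.04], [0.22, -0.036, 0, 0, 0, -0.08], [0.33, -0.054, 0, 0, 0, -0.12], [0.449, -0.073, 0, 0, 0, -0.168], [0.449, -0.073, 0, 0, 0, -0.168]]
  ]
}}

```text
t: 7.65
tcp_pos: [0.3647, 0.239, 0.2125]
tool_rot: [-2.115, -2.32, 0.002]
ft_force: [0.5, -1.0, -0.8]
grip_width: 0.0063
grasp_force: 35.1
```

{"op": "send_rows", "data": {
  "increments": [
    [[0, 0, 0, 0, 0, 0], [0, 0, 0, 0, 0, 0]]
  ]
}}

```text
t: 7.85
tcp_pos: [0.365, 0.2352, 0.2129]
tool_rot: [-2.122, -2.316, 0.004]
ft_force: [-0.3, 0.5, -1.9]
grip_width: 0.0064
grasp_force: 35.1
```

```bash
python3 - <<'E'
from fit import *
from plan import *
plan((.441,.242,.213,5.1),(.441,.242,.178,5.1))
s=snap("scene"); save(s,"s3.png"); w=snap("wrist")
for s in (s,w):
  for t,h in(("hook_seat",.1975),("bail_mid",.2325)):
    for r in viewer.tip_of(s,t)[:1]:
        uv=np.array(r["centre"])*[640,480]; print(t,r["conf"],uv,world(s,uv,pl=h))
E
```

```text
t 7.85 tcp [0.365  0.2352 0.2129] yaw 5.01 F [-0.3  0.5 -1.9] w 0.0064 g 35.1
(0.441, 0.242, 0.213, 5.1) [0.0005, 0.2543, -0.0008, -0.0019, 0.0015, -0.0015] rows 1.5
(0.441, 0.242, 0.178, 5.1) [0.0, 0.0, 0.1167, 0.0, 0.0, 0.0] rows 0.7
hook_seat 0.81 [218.176 204.816] [[0.43380073 0.24511898 0.1975    ]]
bail_mid 0.97 [170.496 207.888] [[0.32819064 0.25884567 0.2325    ]]
bail_mid 0.6 [316.032 339.024] [[0.36359491 0.23387645 0.2325    ]]
```

View pics/s3.png

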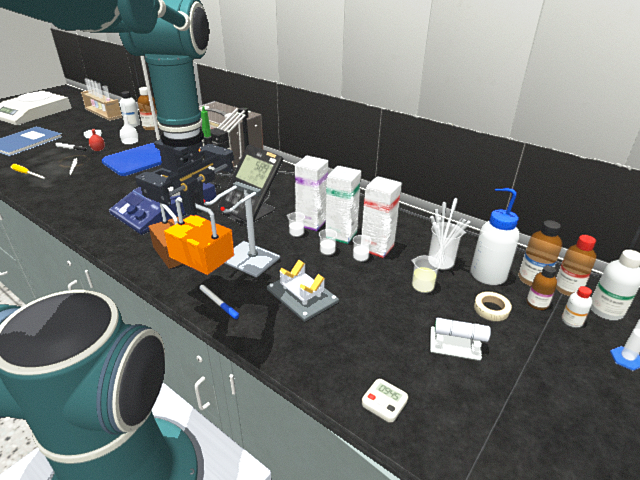

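The cover is in front of the hook, with its bar above the tips. I'll move in and lower it.

{"op": "send_rows", "data": {
  "increments": [
    [[0, 0.08, 0, 0, 0, 0], [0, 0.16, 0, 0, 0, 0], [0, 0.254, 0, 0, 0, 0], [0, 0.254, 0, 0, 0, 0], [0, 0.254, 0, 0, 0, 0]]
  ]
}}

```text
t: 8.65
tcp_pos: [0.4413, 0.2424, 0.214]
tool_rot: [-2.122, -2.316, 0.001]
ft_force: [-0.6, -0.3, -1.7]
grip_width: 0.0063
grasp_force: 35.1
```

{"op": "send_rows", "data": {
  "increments": [
    [[0, 0, 0.04, 0, 0, 0], [0, 0, 0.08, 0, 0, 0], [0, 0, 0.11, 0, 0, 0], [0, 0, 0.11, 0, 0, 0]]
  ]
}}

```text
t: 9.05
tcp_pos: [0.44, 0.2425, 0.1803]
tool_rot: [-2.12, -2.317, 0.003]
ft_force: [-2.7, -0.8, 1.5]
grip_width: 0.0067
grasp_force: 35.2
```

```bash
python3 - <<'E'
from fit import *
from plan import *
plan((.441,.242,.178,5.1))
w=snap("wrist"); save(w,"w3.png")
E
```

```text
t 9.05 tcp [0.44   0.2425 0.1803] yaw 5.08 F [-2.7 -0.8  1.5] w 0.0067 g 35.2
(0.441, 0.242, 0.178, 5.1) [-0.0021, 0.0032, 0.0078, -0.0018, 0.0007, -0.0004] rows 0.1
```

View pics/w3.png

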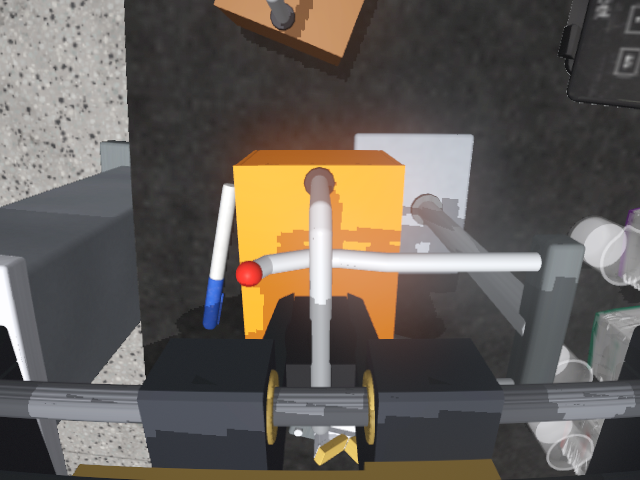

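The bar crosses the prong at (320,260), behind the red tip at (248,273), and there is light contact. I'll lower a touch and release.

{"op": "send_rows", "data": {
  "increments": [
    [[0, 0, 0.007, 0, 0, 0], [0, 0, 0.007, 0, 0, 0]]
  ]
}}

```text
t: 9.3
tcp_pos: [0.4406, 0.2428, 0.18]
tool_rot: [-2.121, -2.317, 0.001]
ft_force: [-5.4, -1.5, 9.3]
grip_width: 0.0063
grasp_force: 35.2
```

{"op": "send_rows", "data": {
  "increments": [
    [[0, 0, 0, 0, 0, 0], [0, 0, 0, 0, 0, 0], [0, 0, 0, 0, 0, 0], [0, 0, 0, 0, 0, 0], [0, 0, 0, 0, 0, 0]]
  ],
  "hand": 0.5
}}

```text
t: 9.8
tcp_pos: [0.4411, 0.2428, 0.1787]
tool_rot: [-2.121, -2.317, 0.001]
ft_force: [0.1, -0.3, -0.2]
grip_width: 0.0432
grasp_force: 0.0
```

{"op": "send_rows", "data": {
  "increments": [
    [[0, 0, 0, 0, 0, 0], [0, 0, 0, 0, 0, 0], [0, 0, -0.03, 0, 0, 0], [0, 0, -0.1, 0, 0, 0], [0, 0, -0.2, 0, 0, 0]]
  ]
}}

```text
t: 10.3
tcp_pos: [0.4401, 0.2423, 0.2386]
tool_rot: [-2.12, -2.316, 0.005]
ft_force: [0.8, -0.7, 0.3]
grip_width: 0.0441
grasp_force: 0.0
```

```bash
python3 - <<'E'
from fit import *
from plan import *
plan((.441,.242,.30,5.1))
w=snap("wrist"); save(w,"w4.png"); s=snap("scene"); s2=snap("top")
for s,h in((w,.1975),(s,.1975),(s2,.1975)):
  c,_,_=cloud(s)
  p=box(c,.38,.5,.17,.32,.13,.146); print("top",len(p),rect(p),np.median(p,0))
  for t in("hook_seat","bail_mid"):
    for r in viewer.tip_of(s,t)[:2]:
        uv=np.array(r["centre"])*[640,480]; print(t,r["conf"],uv,world(s,uv,pl=h))
E
```

```text
t 10.3 tcp [0.4401 0.2423 0.2386] yaw 5.05 F [ 0.8 -0.7  0.3] w 0.0441 g 0.0
(0.441, 0.242, 0.3, 5.1) [-0.0016, 0.0021, -0.2048, -0.0032, 0.0012, -0.0008] rows 1.2
top 15966 (array([441.3, 241.3]), array([ 82.6, 112.6]), 5.2) [0.43829893 0.24557874 0.1387571 ]
bail_mid 0.97 [321.6   275.904] [[0.44075243 0.23978369 0.1975    ]]
top 1176 (array([441.8, 243.9]), array([ 84.9, 117.4]), 4.9) [0.43509104 0.23869691 0.13902898]
hook_seat 0.9 [221.632 202.8  ] [[0.44436225 0.2459524  0.1975    ]]
hook_seat 0.62 [301.632 298.8  ] [[ 0.31314071 -0.0864555   0.1975    ]]
bail_mid 0.87 [168.32  209.184] [[0.35578081 0.31214631 0.1975    ]]
bail_mid 0.62 [223.808 201.408] [[0.45146252 0.24688728 0.1975    ]]
top 284 (array([446.4, 202.4]), array([81. , 31.7]), 4.7) [0.45583373 0.19954673 0.13769632]
bail_mid 0.82 [243.776 275.808] [[0.44351026 0.23680581 0.1975    ]]
bail_mid 0.59 [179.968 288.   ] [[0.41463934 0.39611353 0.1975    ]]
```

View pics/w4.png

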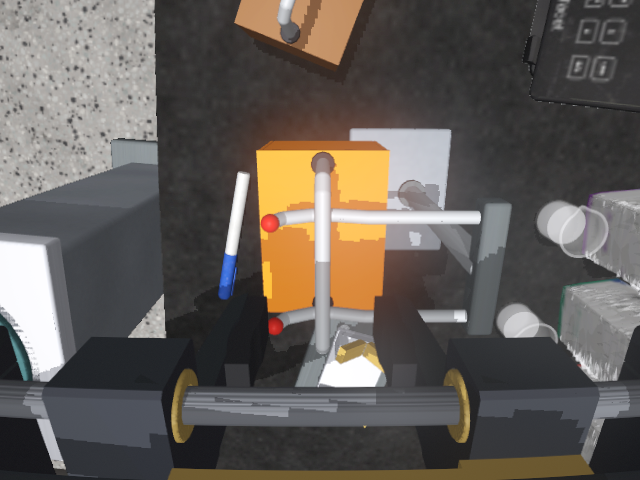

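Both prongs carry the bar, crossing it at (322,215) and (322,318), and the cover is level. Next I'll look at the bare jig and the barrel.

{"op": "send_rows", "data": {
  "increments": [
    [[0, 0, -0.1, 0, 0, 0], [0, 0, -0.23, 0, 0, 0], [0, 0, -0.23, 0, 0, 0]]
  ],
  "hand": 0
}}

```text
t: 11.05
tcp_pos: [0.4436, 0.2441, 0.3132]
tool_rot: [2.119, 2.315, 0.012]
ft_force: [0.9, 0.7, 1.4]
grip_width: 0.0662
grasp_force: 0.0
```

```bash
python3 - <<'E'
from plan import *
plan((.49,.11,.30,-11.8),(.59,-.23,.28,24.6))
E
```

```text
t 11.05 tcp [0.4436 0.2441 0.3132] yaw 5.05 F [0.9 0.7 1.4] w 0.0662 g 0.0
(0.49, 0.11, 0.3, -11.8) [-0.4589, 0.1144, 0.0434, 0.007, -0.004, 0.2809] rows 2.8
(0.59, -0.23, 0.28, 24.6) [-1.0412, 0.5581, 0.0667, 0.0, 0.0, -0.6067] rows 7.1
```

{"op": "send_rows", "data": {
  "increments": [
    [[-0.46, 0.115, 0.04, 0, 0, 0.28], [-0.46, 0.115, 0.04, 0, 0, 0.28], [-0.46, 0.115, 0.04, 0, 0, 0.28], [-0.46, 0.115, 0.04, 0, 0, 0.28], [-0.46, 0.115, 0.04, 0, 0, 0.28]]
  ]
}}

```text
t: 11.55
tcp_pos: [0.4874, 0.1077, 0.2947]
tool_rot: [-2.438, -1.978, 0.003]
ft_force: [0.3, -0.1, 0.2]
grip_width: 0.0879
grasp_force: 0.0
```

{"op": "send_rows", "data": {
  "increments": [
    [[0, 0, 0, 0, 0, 0], [0, 0, 0, 0, 0, 0]]
  ]
}}

```text
t: 11.75
tcp_pos: [0.4873, 0.1096, 0.2958]
tool_rot: [-2.435, -1.984, 0.0]
ft_force: [-0.6, -0.3, -0.3]
grip_width: 0.0883
grasp_force: 0.0
```

```bash
python3 - <<'E'
from fit import *
from plan import *
plan((.57,-.23,.28,24.6))
w=snap("wrist"); save(w,"w5.png")
c,_,_=cloud(w)
p=box(c,.4,.58,-.04,.17,.05,.07); print("V",len(p),rect(p),p.max(0))
p=box(c,.4,.58,-.04,.17,.061,.07); print("Vtop",len(p),rect(p))
p=box(c,.4,.58,-.04,.17,.008,.016); print("plate",len(p),rect(p))
for t,h in(("v_seat",.064),("jig",0),("flank_near",0),("flank_far",0)):
    for r in viewer.tip_of(w,t)[:2]:
        uv=np.array(r["centre"])*[640,480]; print(t,r["conf"],uv,world(w,uv,pl=h))
E
```

```text
t 11.75 tcp [0.4873 0.1096 0.2958] yaw -11.65 F [-0.6 -0.3 -0.3] w 0.0883 g 0.0
(0.57, -0.23, 0.28, 24.6) [-1.0531, 0.4984, 0.0522, -0.0004, -0.0004, -0.6041] rows 7.0
V 1649 (array([490.3,  60. ]), array([84.6, 59. ]), 77.9) [0.52715902 0.10717844 0.06979539]
Vtop 800 (array([490. ,  60.1]), array([84.6, 58.6]), 77.9)
plate 5481 (array([490.2,  60.6]), array([139.4, 100.4]), 78.1)
v_seat 0.75 [335.488 241.296] [[0.49229676 0.05683388 0.064     ]]
jig 0.95 [331.584 222.288] [[0.49025962 0.0581553  0.        ]]
flank_far 0.88 [331.008 222.48 ] [[0.48955849 0.05806195 0.        ]]
```

View pics/w5.png

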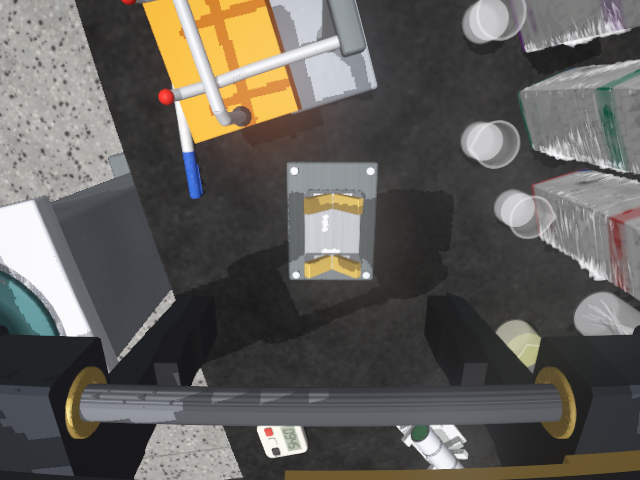

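The bare jig is at (332,222). Its plate and V fits agree: centre (0.490, 0.060), yaw −12°. Next is the barrel.

{"op": "send_rows", "data": {
  "increments": [
    [[-0.75, 0.355, 0.04, 0, 0, -0.43], [-0.75, 0.355, 0.04, 0, 0, -0.43], [-0.75, 0.355, 0.04, 0, 0, -0.43], [-0.75, 0.355, 0.04, 0, 0, -0.43], [-0.75, 0.355, 0.04, 0, 0, -0.43]]
  ]
}}

```text
t: 12.5
tcp_pos: [0.543, -0.1199, 0.285]
tool_rot: [1.93, 2.478, 0.001]
ft_force: [1.0, 0.5, -0.0]
grip_width: 0.0879
grasp_force: 0.0
```

```bash
python3 - <<'E'
from plan import *
plan((.58,-.23,.24,24.6))
E
```

```text
t 12.5 tcp [ 0.543  -0.1199  0.285 ] yaw 14.18 F [ 1.   0.5 -0. ] w 0.0879 g 0.0
(0.58, -0.23, 0.24, 24.6) [-0.3859, 0.0295, 0.1502, 0.0008, 0.0003, -0.1737] rows 2.5
```

{"op": "send_rows", "data": {
  "increments": [
    [[-0.386, 0.03, 0.15, 0, 0, -0.174], [-0.386, 0.03, 0.15, 0, 0, -0.174], [-0.386, 0.03, 0.15, 0, 0, -0.174], [-0.386, 0.03, 0.15, 0, 0, -0.174], [-0.386, 0.03, 0.15, 0, 0, -0.174]]
  ]
}}

```text
t: 13.0
tcp_pos: [0.5794, -0.2284, 0.2394]
tool_rot: [-1.7, -2.64, -0.001]
ft_force: [0.0, 1.4, -0.3]
grip_width: 0.088
grasp_force: 0.0
```

```bash
python3 - <<'E'
from fit import *
from plan import *
w=snap("wrist"); save(w,"w6.png")
c,_,_=cloud(w)
p=box(c,.5,.65,-.36,-.19,.045,.066); print("barrel",len(p),rect(p))
p=box(c,.5,.65,-.36,-.19,.053,.066); print("btop",len(p),line(p))
p=box(c,.5,.65,-.36,-.19,.006,.035); print("rest",len(p),rect(p))
for t,h in(("barrel_mid",.042),("rest",0)):
    for r in viewer.tip_of(w,t)[:2]:
        uv=np.array(r["centre"])*[640,480]; print(t,r["conf"],uv,world(w,uv,pl=h))
plan((.571,-.276,.15,24.6))
E
```

```text
barrel 3452 (array([ 571.1, -277.7]), array([ 29.9, 101.8]), 25.1)
btop 2660 (array([ 0.5712, -0.277 ,  0.0567]), array([ 0.426, -0.905,  0.002]), np.float64(0.0992))
rest 2781 (array([ 568.2, -272.1]), array([66.3, 94.7]), 24.7)
barrel_mid 0.66 [289.6   247.296] [[ 0.57111986 -0.2806038   0.042     ]]
rest 0.58 [295.104 226.32 ] [[ 0.57054155 -0.27284511  0.        ]]
t 13.15 tcp [ 0.5798 -0.2274  0.2409] yaw 24.58 F [-0.4 -0.5  0.2] w 0.0882 g 0.0
(0.571, -0.276, 0.15, 24.6) [-0.1349, -0.0943, 0.303, 0.001, 0.0007, -0.0004] rows 2.1
```

View pics/w6.png

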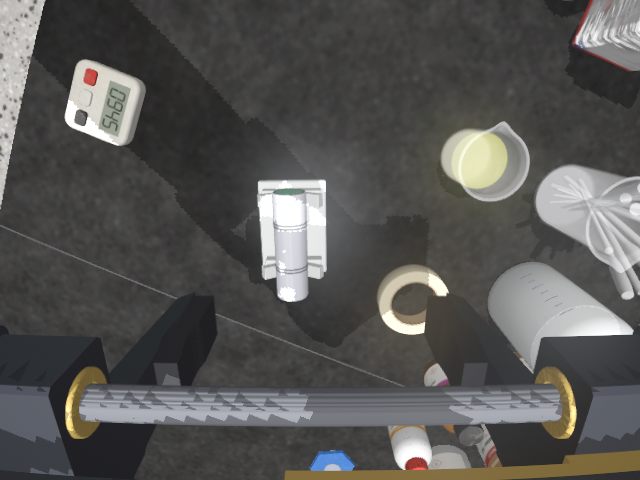

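The barrel lies vertically at (290,245), centre (0.571, −0.2775), yaw 25°. The nearest bystanders, the tape and the beaker, are clear.

```bash
python3 - <<'E'
from plan import *
plan((.5712,-.2775,.12,25),(.5712,-.2775,.0235,25))
E
```

```text
t 13.15 tcp [ 0.5798 -0.2274  0.2409] yaw 24.58 F [-0.4 -0.5  0.2] w 0.0882 g 0.0
(0.5712, -0.2775, 0.12, 25) [-0.1396, -0.0959, 0.403, 0.001, 0.0007, -0.007] rows 2.6
(0.5712, -0.2775, 0.0235, 25) [0.0, 0.0, 0.3217, 0.0, 0.0, 0.0] rows 1.9
```

{"op": "send_rows", "data": {
  "increments": [
    [[-0.14, -0.096, 0.4, 0, 0, -0.007], [-0.14, -0.096, 0.4, 0, 0, -0.007], [-0.14, -0.096, 0.4, 0, 0, -0.007], [-0.14, -0.096, 0.4, 0, 0, -0.007], [-0.14, -0.096, 0.4, 0, 0, -0.007]]
  ]
}}

```text
t: 13.65
tcp_pos: [0.5711, -0.2779, 0.1208]
tool_rot: [1.689, 2.649, 0.001]
ft_force: [-0.0, 0.2, 0.9]
grip_width: 0.0882
grasp_force: 0.0
```

```bash
python3 - <<'E'
from fit import *
from plan import *
w=snap("wrist")
c,_,_=cloud(w)
p=box(c,.5,.65,-.36,-.19,.045,.066); print("barrel",len(p),rect(p))
p=box(c,.5,.65,-.36,-.19,.053,.066); print("btop",len(p),line(p))
plan((.5712,-.2775,.0235,25))
E
```

```text
barrel 8125 (array([ 571.1, -277.6]), array([ 29.9, 101.7]), 25.0)
btop 6309 (array([ 0.5707, -0.2768,  0.0566]), array([ 0.423, -0.906,  0.   ]), np.float64(0.0983))
t 13.7 tcp [ 0.5722 -0.2784  0.1222] yaw 24.97 F [ 0.3 -0.3 -0.1] w 0.088 g 0.0
(0.5712, -0.2775, 0.0235, 25) [0.0047, -0.0026, 0.329, 0.0021, 0.0022, -0.0006] rows 2.0
```

{"op": "send_rows", "data": {
  "increments": [
    [[0.003, -0.003, 0.11, 0, 0, 0], [0.003, -0.003, 0.22, 0, 0, 0], [0.003, -0.003, 0.325, 0, 0, 0], [0.003, -0.003, 0.325, 0, 0, 0], [0.003, -0.003, 0.325, 0, 0, 0]]
  ],
  "squeeze": 25
}}

```text
t: 14.2
tcp_pos: [0.5711, -0.2784, 0.0245]
tool_rot: [1.687, 2.647, 0.0]
ft_force: [1.6, 0.2, 1.0]
grip_width: 0.0877
grasp_force: 0.0
```

{"op": "send_rows", "data": {
  "increments": [
    [[0, 0, 0, 0, 0, 0], [0, 0, 0, 0, 0, 0], [0, 0, 0, 0, 0, 0], [0, 0, 0, 0, 0, 0], [0, 0, 0, 0, 0, 0]]
  ],
  "hand": 1,
  "squeeze": 25
}}

```text
t: 14.7
tcp_pos: [0.5697, -0.2786, 0.0228]
tool_rot: [1.69, 2.648, 0.0]
ft_force: [0.7, -0.0, 0.3]
grip_width: 0.0503
grasp_force: 0.0
```

{"op": "send_rows", "data": {
  "increments": [
    [[0, 0, 0, 0, 0, 0], [0, 0, 0, 0, 0, 0], [0, 0, 0, 0, 0, 0], [0, 0, 0, 0, 0, 0], [0, 0, 0, 0, 0, 0]]
  ]
}}

```text
t: 15.2
tcp_pos: [0.5708, -0.2783, 0.0229]
tool_rot: [1.689, 2.646, 0.002]
ft_force: [5.4, 2.5, 1.6]
grip_width: 0.0286
grasp_force: 24.6
```

{"op": "send_rows", "data": {
  "increments": [
    [[0, 0, -0.06, 0, 0, 0], [0, 0, -0.18, 0, 0, 0], [0, 0, -0.32, 0, 0, 0], [0, 0, -0.46, 0, 0, 0], [0, 0, -0.46, 0, 0, 0]]
  ]
}}

```text
t: 15.7
tcp_pos: [0.5727, -0.2809, 0.1673]
tool_rot: [1.684, 2.639, -0.0]
ft_force: [1.4, -0.9, -0.7]
grip_width: 0.0286
grasp_force: 24.9
```

```bash
python3 - <<'E'
from fit import *
from plan import *
plan((.53,-.11,.16,6.5),(.4902,.0602,.13,-12),(.4902,.0602,.046,-12))
E
```

```text
t 15.7 tcp [ 0.5727 -0.2809  0.1673] yaw 24.91 F [ 1.4 -0.9 -0.7] w 0.0286 g 24.9
(0.53, -0.11, 0.16, 6.5) [0.5768, 0.1109, 0.0197, 0.0067, 0.0079, 0.3069] rows 3.5
(0.4902, 0.0602, 0.13, -12) [0.5787, -0.0676, 0.1, 0.0, 0.0, 0.3083] rows 3.5
(0.4902, 0.0602, 0.046, -12) [0.0, 0.0, 0.28, 0.0, 0.0, 0.0] rows 1.7
```

{"op": "send_rows", "data": {
  "increments": [
    [[0.14, 0.028, 0.01, 0, 0, 0.077], [0.29, 0.056, 0.02, 0, 0, 0.15], [0.43, 0.083, 0.02, 0, 0, 0.23], [0.57, 0.11, 0.02, 0, 0, 0.307], [0.57, 0.11, 0.02, 0, 0, 0.307]]
  ]
}}

```text
t: 16.2
tcp_pos: [0.5236, -0.1053, 0.1516]
tool_rot: [-2.085, -2.341, 0.004]
ft_force: [0.4, -0.7, -2.0]
grip_width: 0.0285
grasp_force: 24.9
```

{"op": "send_rows", "data": {
  "increments": [
    [[0.14, -0.017, 0.02, 0, 0, 0.077], [0.29, -0.034, 0.04, 0, 0, 0.15], [0.43, -0.05, 0.06, 0, 0, 0.23], [0.58, -0.068, 0.08, 0, 0, 0.308], [0.58, -0.068, 0.08, 0, 0, 0.308]]
  ]
}}

```text
t: 16.7
tcp_pos: [0.4841, 0.0642, 0.1277]
tool_rot: [-2.434, -1.98, 0.007]
ft_force: [0.6, -1.8, -1.9]
grip_width: 0.0286
grasp_force: 24.9
```

{"op": "send_rows", "data": {
  "increments": [
    [[0, 0, 0, 0, 0, 0], [0, 0, 0, 0, 0, 0], [0, 0, 0, 0, 0, 0]]
  ]
}}

```text
t: 17.0
tcp_pos: [0.4879, 0.0597, 0.1302]
tool_rot: [2.442, 1.975, -0.001]
ft_force: [0.2, 0.5, -1.5]
grip_width: 0.0285
grasp_force: 24.9
```

```bash
python3 - <<'E'
from fit import *
from plan import *
plan((.4902,.0602,.046,-12))
for n in("wrist","scene"):
  c,_,_=cloud(snap(n))
  st=robot.get_state(); z=st["tcp_pos"][2]+.0187
  p=box(c,.4,.58,-.04,.17,z+.005,z+.02); print("barrel",len(p),rect(p),line(p))
E
```

```text
t 17.0 tcp [0.4879 0.0597 0.1302] yaw -12.06 F [ 0.2  0.5 -1.5] w 0.0285 g 24.9
(0.4902, 0.0602, 0.046, -12) [0.0034, 0.0072, 0.2807, 0.0, 0.0005, -0.0011] rows 1.7
barrel 20014 (array([486.6,  61.5]), array([103.,  59.]), 61.1) (array([0.4884, 0.0612, 0.1631]), array([ 0.214,  0.977, -0.009]), np.float64(0.0985))
barrel 394 (array([479.3,  50. ]), array([63.2, 77.5]), 35.4) (array([0.4804, 0.0424, 0.1622]), array([0.139, 0.99 , 0.026]), np.float64(0.0603))
```

{"op": "send_rows", "data": {
  "increments": [
    [[0.003, 0.007, 0.05, 0, 0, 0], [0.003, 0.007, 0.12, 0, 0, 0], [0.003, 0.007, 0.19, 0, 0, 0], [0.003, 0.007, 0.25, 0, 0, 0], [0.003, 0.007, 0.25, 0, 0, 0]]
  ]
}}

```text
t: 17.6
tcp_pos: [0.4875, 0.0605, 0.0529]
tool_rot: [-2.44, -1.974, 0.007]
ft_force: [-1.1, 0.3, -1.0]
grip_width: 0.0288
grasp_force: 24.9
```

```bash
python3 - <<'E'
from plan import *
plan((.4902,.0602,.0455,-12))
E
```

```text
t 17.6 tcp [0.4875 0.0605 0.0529] yaw -12.06 F [-1.1  0.3 -1. ] w 0.0288 g 24.9
(0.4902, 0.0602, 0.0455, -12) [0.0009, 0.0092, 0.0245, -0.0049, 0.0016, -0.0009] rows 0.2
```

{"op": "send_rows", "data": {
  "increments": [
    [[0, 0.003, 0.01, 0, 0, 0], [0, 0.003, 0.02, 0, 0, 0], [0, 0.003, 0.02, 0, 0, 0], [0, 0.003, 0.02, 0, 0, 0]]
  ]
}}

```text
t: 18.0
tcp_pos: [0.4912, 0.0614, 0.05]
tool_rot: [2.441, 1.977, 0.002]
ft_force: [0.5, 0.2, -2.1]
grip_width: 0.0289
grasp_force: 24.9
```

```bash
python3 - <<'E'
from plan import *
plan((.4902,.0602,.0455,-12))
E
```

```text
t 18.0 tcp [0.4912 0.0614 0.05  ] yaw -11.99 F [ 0.5  0.2 -2.1] w 0.0289 g 24.9
(0.4902, 0.0602, 0.0455, -12) [-0.0045, -0.0025, 0.0151, 0.0011, -0.0003, 0.0001] rows 0.1
```

{"op": "send_rows", "data": {
  "increments": [
    [[-0.003, -0.002, 0.006, 0, 0, 0], [-0.003, -0.002, 0.012, 0, 0, 0], [-0.003, -0.002, 0.012, 0, 0, 0]]
  ]
}}

```text
t: 18.3
tcp_pos: [0.4896, 0.0606, 0.0455]
tool_rot: [-2.441, -1.977, 0.001]
ft_force: [0.5, 0.3, -2.8]
grip_width: 0.029
grasp_force: 24.9
```

{"op": "send_rows", "data": {
  "increments": [
    [[0, 0, 0, 0, 0, 0], [0, 0, 0, 0, 0, 0], [0, 0, 0, 0, 0, 0], [0, 0, 0, 0, 0, 0], [0, 0, 0, 0, 0, 0]]
  ],
  "hand": 0.4
}}

```text
t: 18.8
tcp_pos: [0.49, 0.0606, 0.0458]
tool_rot: [2.441, 1.977, 0.0]
ft_force: [0.2, -0.1, 0.1]
grip_width: 0.0527
grasp_force: 0.0
```

{"op": "send_rows", "data": {
  "increments": [
    [[0, 0, 0, 0, 0, 0], [0, 0, -0.05, 0, 0, 0], [0, 0, -0.15, 0, 0, 0], [0, 0, -0.3, 0, 0, 0], [0, 0, -0.45, 0, 0, 0]]
  ]
}}

```text
t: 19.3
tcp_pos: [0.4889, 0.0605, 0.1813]
tool_rot: [-2.44, -1.977, 0.003]
ft_force: [1.1, -0.4, -0.3]
grip_width: 0.053
grasp_force: 0.0
```

{"op": "send_rows", "data": {
  "increments": [
    [[0.12, 0, 0, 0, 0, 0], [0.16, 0, 0, 0, 0, 0], [0.16, 0, 0, 0, 0, 0], [0.16, 0, 0, 0, 0, 0]]
  ],
  "hand": 1
}}

```text
t: 19.7
tcp_pos: [0.4985, 0.1072, 0.1791]
tool_rot: [-2.439, -1.978, 0.005]
ft_force: [0.3, 0.1, 0.3]
grip_width: 0.023
grasp_force: 0.0
```

```bash
python3 - <<'E'
from fit import *
from plan import *
s=snap("wrist"); save(s,"w7.png")
c,_,_=cloud(s)
p=box(c,.4,.58,-.04,.17,.07,.085); print("barrel",len(p),rect(p),line(p),np.percentile(p[:,2],98))
for r in viewer.tip_of(s,"barrel_mid")[:1]:
    uv=np.array(r["centre"])*[640,480]; print(r["conf"],world(s,uv,pl=.064))
p=box(c,.4,.58,-.04,.17,.008,.016); print("plate",len(p),rect(p))
plan((.4902,.0602,.10,-12))
E
```

```text
barrel 5128 (array([490.3,  60.7]), array([101.5,  28.7]), 78.3) (array([0.4903, 0.0615, 0.0775]), array([-0.204, -0.979,  0.004]), np.float64(0.099)) 0.08095375569714525
0.91 [[0.48969837 0.05695095 0.064     ]]
plate 7552 (array([493.9,  78.9]), array([102.1, 100.5]), 78.1)
t 19.8 tcp [0.4986 0.1068 0.1792] yaw -11.99 F [ 0.  -0.4 -1.2] w 0.0148 g 0.0
(0.4902, 0.0602, 0.1, -12) [-0.1573, 0.0056, 0.2641, -0.0027, 0.0015, 0.0002] rows 1.8
```

View pics/w7.png

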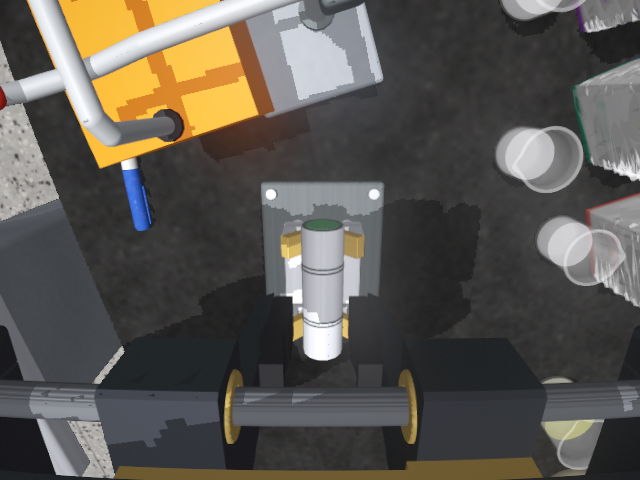

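The barrel is seated in the V at (322,290), centre (0.490, 0.061), top at about 79 mm. Next I'll shut the fingers and press on its crown.

{"op": "send_rows", "data": {
  "increments": [
    [[-0.157, 0.006, 0, 0, 0, 0], [-0.157, 0.006, 0.1, 0, 0, 0], [-0.157, 0.006, 0.2, 0, 0, 0], [-0.157, 0.006, 0.27, 0, 0, 0], [-0.157, 0.006, 0.27, 0, 0, 0]]
  ]
}}

```text
t: 20.3
tcp_pos: [0.4878, 0.0599, 0.0956]
tool_rot: [-2.439, -1.973, 0.012]
ft_force: [-1.6, -0.2, -0.3]
grip_width: 0.0003
grasp_force: 0.0
```

{"op": "send_rows", "data": {
  "increments": [
    [[0, 0, 0, 0, 0, 0], [0, 0, 0, 0, 0, 0], [0, 0, 0, 0, 0, 0]]
  ]
}}

```text
t: 20.6
tcp_pos: [0.493, 0.0612, 0.1012]
tool_rot: [2.44, 1.976, 0.003]
ft_force: [-0.7, 0.3, 0.6]
grip_width: 0.0004
grasp_force: 0.0
```

```bash
python3 - <<'E'
from plan import *
plan((.4902,.0605,.082,-12))
E
```

```text
t 20.6 tcp [0.493  0.0612 0.1012] yaw -11.99 F [-0.7  0.3  0.6] w 0.0004 g 0.0
(0.4902, 0.0605, 0.082, -12) [-0.0042, -0.0088, 0.064, 0.0025, -0.0007, 0.0002] rows 0.4
```

{"op": "send_rows", "data": {
  "increments": [
    [[0, 0, 0.02, 0, 0, 0], [0, 0, 0.04, 0, 0, 0], [0, 0, 0.04, 0, 0, 0], [0, 0, 0.04, 0, 0, 0], [0, 0, 0.04, 0, 0, 0]]
  ]
}}

```text
t: 21.1
tcp_pos: [0.4918, 0.0612, 0.0877]
tool_rot: [-2.441, -1.977, 0.0]
ft_force: [1.1, 0.2, 0.2]
grip_width: 0.0008
grasp_force: 0.0
```

{"op": "send_rows", "data": {
  "increments": [
    [[0, 0, 0, 0, 0, 0], [0, 0, 0, 0, 0, 0], [0, 0, 0, 0, 0, 0]]
  ]
}}

```text
t: 21.4
tcp_pos: [0.4919, 0.0611, 0.0878]
tool_rot: [2.441, 1.977, 0.0]
ft_force: [-0.5, -0.3, 1.1]
grip_width: 0.0005
grasp_force: 0.0
```

```bash
python3 - <<'E'
from plan import *
plan((.4902,.0605,.079,-12))
E
```

```text
t 21.4 tcp [0.4919 0.0611 0.0878] yaw -11.99 F [-0.5 -0.3  1.1] w 0.0005 g 0.0
(0.4902, 0.0605, 0.079, -12) [-0.0032, -0.0051, 0.0295, 0.0002, -0.0001, 0.0002] rows 0.2
```

Correct x by −1.6 mm and go down to about 78 mm.

{"op": "send_rows", "data": {
  "increments": [
    [[-0.003, -0.005, 0, 0, 0, 0], [-0.003, -0.005, 0.01, 0, 0, 0], [-0.003, -0.005, 0.02, 0, 0, 0], [-0.003, -0.005, 0.032, 0, 0, 0], [-0.003, -0.005, 0.032, 0, 0, 0]]
  ]
}}

```text
t: 21.9
tcp_pos: [0.4901, 0.0606, 0.0779]
tool_rot: [-2.441, -1.977, 0.0]
ft_force: [-1.4, -0.0, 3.2]
grip_width: 0.0003
grasp_force: 1.6
```

{"op": "send_rows", "data": {
  "increments": [
    [[0, 0, 0.005, 0, 0, 0], [0, 0, 0.01, 0, 0, 0], [0, 0, 0.015, 0, 0, 0], [0, 0, 0.015, 0, 0, 0], [0, 0, 0.015, 0, 0, 0]]
  ]
}}

```text
t: 22.4
tcp_pos: [0.4902, 0.0606, 0.0741]
tool_rot: [2.441, 1.977, -0.0]
ft_force: [-2.7, -0.1, 6.7]
grip_width: 0.0003
grasp_force: 3.3
```

```bash
python3 - <<'E'
from plan import *
plan((.4902,.0605,.073,-12))
E
```

```text
t 22.4 tcp [0.4902 0.0606 0.0741] yaw -11.98 F [-2.7 -0.1  6.7] w 0.0003 g 3.3
(0.4902, 0.0605, 0.073, -12) [-0.0002, -0.0, 0.0037, -0.0, 0.0, 0.0003] rows 0.0
```

{"op": "send_rows", "data": {
  "increments": [
    [[0, -0.002, 0.003, 0, 0, 0], [0, -0.002, 0.005, 0, 0, 0], [0, -0.002, 0.005, 0, 0, 0], [0, -0.002, 0.005, 0, 0, 0], [0, -0.002, 0.005, 0, 0, 0]]
  ]
}}

```text
t: 22.9
tcp_pos: [0.4902, 0.0606, 0.073]
tool_rot: [2.44, 1.977, 0.001]
ft_force: [-1.8, -0.9, 6.1]
grip_width: 0.0003
grasp_force: 3.8
```

{"op": "send_rows", "data": {
  "increments": [
    [[0, 0, 0, 0, 0, 0], [0, 0, 0, 0, 0, 0], [0, 0, 0, 0, 0, 0], [0, 0, 0, 0, 0, 0], [0, 0, 0, 0, 0, 0]]
  ]
}}

```text
t: 23.4
tcp_pos: [0.4902, 0.0606, 0.073]
tool_rot: [2.44, 1.977, 0.001]
ft_force: [-1.9, -1.1, 6.5]
grip_width: 0.0003
grasp_force: 3.8
```

```bash
python3 - <<'E'
from fit import *
from plan import *
s=snap("top"); plan((.4902,.0605,.073,-12)); c,_,_=cloud(s)
s=snap("scene"); save(s,"s9.png"); c,_,_=cloud(s)
p=box(c,.4,.58,-.04,.17,.06,.074); print("barrel",len(p),line(p))
p=box(c,.38,.5,.17,.32,.13,.146); print("cover",len(p),rect(p))
f=[robot.get_state()["ft_force"]]
for _ in range(5): snap("top"); f.append(robot.get_state()["ft_force"])
print(np.round(np.mean(f,0),2), np.round(np.std(f,0),2))
E
```

```text
t 23.45 tcp [0.4902 0.0606 0.073 ] yaw -11.98 F [-2.7 -1.7  8.2] w 0.0008 g 3.8
(0.4902, 0.0605, 0.073, -12) [-0.0002, 0.0001, 0.0001, 0.0011, -0.0, 0.0003] rows 0.0
barrel 382 (array([0.483 , 0.0639, 0.0679]), array([-0.128, -0.992, -0.012]), np.float64(0.1018))
cover 1175 (array([442.2, 244.1]), array([ 86.4, 116.1]), 5.4)
[-1.84 -0.86  7.79] [0.33 0.51 0.21]
```

View pics/s9.png

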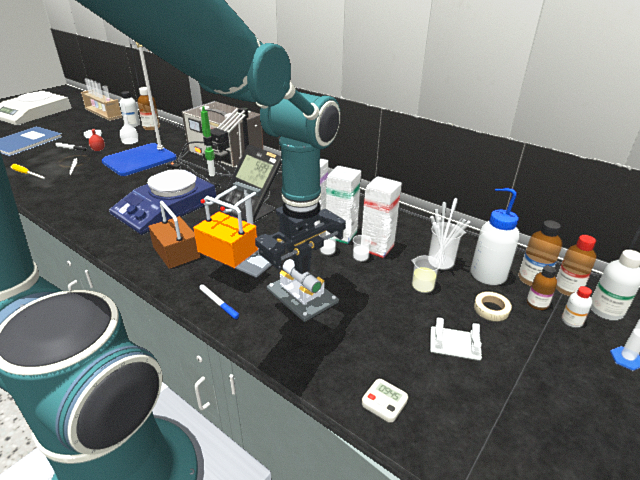

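The cover hangs free at (225,238). The barrel is pressed in the V at (302,282), sunk about 6 mm with steady force, and the bystanders haven't moved. I'll hand it in.

```bash
python3 -c "
from station import robot
print(robot.finish_job())"
```

```text
the job is handed in; nothing more can be done
None
```

I handed the job in at about 24 s of robot time: the cover hangs free on both prongs, and the barrel is held pressed in the V groove with the block sunk about 6 mm. The bystanders look unmoved in the last picture, but the hand-in returned no verdict.

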